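# Slide the parts tray home under the roller machine

## Robot

A 7-joint arm with a two-finger parallel gripper is mounted at the origin on the work surface. World frame = base frame: x ahead of the robot, y to its left, z up, the work surface at z = 0. Lengths are in m, angles in degrees, forces in N, time in s.
With the tool pointing down it reaches from about 0.35 to 0.9 m from the base axis. Payload 7.2 kg.
Tool frame: the origin (TCP) lies at the very end of the fingers, on their centre line; the grasp point (between the pads) lies 19 mm behind it (ctrl.hold_point_z is the distance from the TCP to the grasp point, in m); z points along the fingers, x is the direction in which the jaws open and shut, and the axes are right-handed (so a half turn about z gives the same grasp; the last joint's range is limited). The gripper opens to 85 mm and grips with 20 to 120 N. Pads are 22 mm wide; open, the fingers measure 114 mm over their backs; the gripper's body (76 mm by 85 mm) begins 54 mm behind the grasp point. The pads swing forward as they close: fully open they stand 13 mm farther back than shut.
Start: joints at [62.842, 23.554, -0.728, 91.456, 0.321, 64.991, -4.71], TCP at [0.247, -0.574, 0.231] pointing down, gripper open.
Joint ranges: [-169.25, 169.25], [-16.82, 113.86], [-84.01, 82.57], [7.8, 145.47], [-59.2, 239.2], [7.22, 106.19], [-163.78, 163.78]. Speed limits (degrees/s): [136.94, 136.94, 172.46, 172.46, 180, 180, 180].

## Interface

Orientations are given as a 3x3 rotation matrix whose columns are the frame's x, y, z axes.
In Python, from station import ctrl, claw, inverse_kinematics, cams, order gives the robot as it stands. The module is installed in compiled form; this text tells all that it offers. Calls block until the motion is done:
- ctrl.move_to(position, orientation): joint-space move of the TCP to a pose.
- ctrl.line_to(position, vel=0.15, rotation=None): straight line of the TCP; rotation=None keeps the orientation; vel is the mean speed in m/s.
- ctrl.move_joints(angles): joint-space move.
- claw.ungrasp() and claw.gripper_close(squeeze=None): open the fingers fully, or close them until they stop; squeeze is the grip in N (None keeps the last).
- ctrl.dwell(seconds).
- inverse_kinematics(position, orientation): joint angles nearest the present ones, or None.
- cams.capture(name): name is "scene" or "side" or "wrist"; returns the picture (420x560x3 uint8, red, green, blue); there is no depth.
- cams.get_calibration(name): a dict with "fx", "fy", "cx", "cy" (pixels), "cam_to_world" (4x4, takes a point from camera to world coordinates). Camera axes: x right, y down, z forward; pixel columns grow to the right and rows downward; lengths in m; the calibration is good to about 2 mm. A picture is of the moment at which its call begins: read the wrist's pose just before it. get_calibration takes no time and is no camera call; for the wrist camera it gives the pose at the moment of the call.
A pose or a line that the arm cannot do raises ctrl.IKError and nothing moves.
- order.job_done(): hands the job in, once; it reports no verdict.
Trained networks look in the newest picture that a camera, given by its name, has taken for a name from the list of things; names that differ only in an ending like _2 or _b are one class to them, and where a whole thing is asked for, a point or a joint stands for the part that bears it (a point fixed in the world has none). Each returns a list of dicts, best first, with "confidence" (0 to 1); they miss things now and then, are a little off and sometimes report something else, mostly with a low value. They report only what shows in the picture. A call takes as long as a camera call.
- cams.trace(camera, target): "mask" (420x560 bool, what is visible of it) and "xy" ([column, row] in pixels, amid what is visible of it).
Readings, each from a call of its own:
- ctrl.current_time_s(): time.
- ctrl.current_qpos(): joint angles.
- ctrl.current_qvel(): joint speeds.
- ctrl.current_joint_torque(): joint torques, N m.
- ctrl.current_eef_pos(): TCP position.
- ctrl.current_eef_rot(): TCP orientation.
- ctrl.current_contact_force(): force on the tool from outside, world axes, zero at the start.
- ctrl.current_wrist_torque(): the same for the moment, N m.
- ctrl.current_gripper_width(): opening from 0.0 (shut) to 1.0 (fully open).
Only numpy, scipy, OpenCV 4.12 (cv2) and the standard library are available. Lean on these libraries where they do the work, as an engineer would, in place of code of your own. Each camera call takes 0.05 s, during which the arm holds its last target.

## Task

Take the shallow parts tray by its pull grip and slide it along the bench, flat and without lifting it, in between the guides and under the overhanging bed of the roller machine until it is fully home, with the sprung buffer hidden in there pressed right in and bearing on the tray, then let go. Push gently, feel for the stop rather than ramming it, and do not let the tray press against the underside of the bed; leave the jar, the brush and the roller sleeve where they are.

Things in the scene. Friction and masses are not known exactly. Their poses are not given: they have to be found in the camera images.
- tray: Shallow aluminium parts tray, loose on the bench, 0.6-0.9 kg, drags with 3-8 N; black pads lie in it. Origin under the pan's centre. Pan 170 mm long (its x), 150 wide (y), 30 high. The +x end is the rear edge, which goes in first, 85 mm from the origin; from the -x end a flat tongue (6 mm thick, 56 wide) runs out to the pull grip.
- tray_grip (a point): Centre of the tray's upright black pull grip, 36 mm above the bench, on the tray's centre line, 135 mm from the tray's origin towards its -x (220 mm from the rear edge). The grip is 36 mm long (tray x), 16 mm thick (tray y) and reaches from 6 to 66 mm above the bench; axes as the tray's. Both its flat sides (tray y) are free.
- machine: Green machine with two rollers, fixed on the bench. Origin on the bench under the middle of the mouth edge (front edge of its overhanging bed); +x points into the lane, the way the tray goes in. Side walls 160 mm apart inside (5 mm play each side of the tray), closed at the back. Rollers and housing, up to 180 mm high, start 55 mm inside the mouth edge.
- guides (a point): Point on the bench 42 mm before the mouth edge (machine's -x), in the middle between the outer ends of two low steel guides, 22 mm high, that flare outwards from the mouth: about 195 mm apart here, 160 mm at the mouth. Axes as the machine's.
- bed: The machine's overhanging flat steel bed, 250 mm deep, 210 wide, top at 52 mm. Its underside is 40 mm above the bench, so the tray (30 mm) passes with 10 mm to spare. Its frame is the machine's.
- stopper: Fixed rail of the stop, hidden under the bed; its frame is the machine's and does NOT tell where the stop is. A block clamped on it by hand carries a soft buffer (10 mm travel, 0-1.5 N) before a firm rubber pad (3 N per mm). Buffer pressed right in = tray home: rear edge 110-160 mm inside the mouth edge, to be felt. Bench friction then keeps the tray there. At most 20 N on the stop.
- jar: Bystander: amber glass jar, 60 mm across, 85 mm high, beyond the work. Leave alone.
- brush: Bystander: brush lying on the bench. Leave alone.
- sleeve: Bystander: short steel roller sleeve standing on end, 52 mm across, 50 mm high. Leave alone.

How it is judged:
By the outcome, as a careful person would: the job done as asked, in the order asked, and still so for the second after the job is handed in, with the robot touching nothing.
It also fails if it takes over 61 s, if anything falls off the work surface, if the arm or the gripper's body presses on something with over 40 N, if the wrist force passes 120 N, or if a joint passes its speed limit or range.

## Working session

There is one attempt and no reset: what is moved stays moved. The work goes in short steps, each a Python script; the robot and the scene stay as the last script left them, time stands still between calls to the robot, and variables do not carry over. Pictures are saved under pics/ and viewed, and the job is handed in when it is done.

```bash
mkdir -p pics; ls; python3 - <<'E'
from station import ctrl,claw,cams
import cv2,numpy as np
print(ctrl.current_time_s())
for n in ["scene","side","wrist"]:
    im=cams.capture(n); cv2.imwrite(f"pics/a_{n}.png",im[:,:,::-1])
    c=cams.get_calibration(n); print(n,c["fx"],c["cx"],c["cy"],np.round(c["cam_to_world"],3).tolist())
    for t in ["tray","tray_grip","machine","bed","guides","jar","brush","sleeve"]:
        try:
            r=cams.trace(n,t)
            print(n,t,[(round(d["confidence"],2),np.round(d["xy"],1).tolist(),int(d["mask"].sum())) for d in r[:2]])
        except Exception as e: print(n,t,repr(e))
print(ctrl.current_time_s())
E
```

```text
pics
0.0
scene 408.9881395140838 282.48165762569664 203.15163290337904 [[-0.154, 0.767, -0.622, 1.082], [0.988, 0.131, -0.084, -0.003], [0.017, -0.628, -0.778, 0.634], [0.0, 0.0, 0.0, 1.0]]
scene tray [(0.77, [255.1, 173.0], 6194), (0.6, [461.0, 220.7], 5031)]
scene tray_grip [(0.93, [255.5, 170.5], 6315)]
scene machine [(0.71, [501.4, 197.6], 18408)]
scene bed [(0.7, [457.9, 221.8], 5025)]
scene guides [(0.9, [502.1, 198.6], 18433)]
scene jar [(0.79, [334.8, 286.1], 1733)]
scene brush [(0.57, [185.0, 273.2], 2019)]
scene sleeve [(0.69, [156.0, 139.1], 737)]
side 545.7600469024219 287.95406677176356 206.43684033553626 [[0.953, -0.229, 0.197, 0.385], [-0.302, -0.716, 0.629, -0.769], [-0.003, -0.659, -0.752, 0.907], [0.0, 0.0, 0.0, 1.0]]
side tray [(0.97, [258.3, 264.1], 6918)]
side tray_grip [(0.85, [261.1, 263.6], 6719), (0.49, [217.2, 84.6], 11254)]
side machine [(0.81, [218.6, 84.0], 11070)]
side bed [(0.84, [234.0, 121.6], 2517)]
side guides [(0.61, [218.5, 84.5], 11056)]
side jar [(0.62, [340.7, 162.7], 1056), (0.27, [256.0, 264.6], 6870)]
side brush [(0.82, [382.8, 261.4], 1340)]
side sleeve [(0.9, [262.7, 370.8], 1107)]
wrist 316.54784223428715 283.41604968459234 215.49852998448856 [[0.394, -0.881, -0.262, 0.313], [-0.919, -0.378, -0.111, -0.546], [-0.001, 0.284, -0.959, 0.375], [0.0, 0.0, 0.0, 1.0]]
wrist tray []
wrist tray_grip []
wrist machine []
wrist bed []
wrist guides []
wrist jar []
wrist brush []
wrist sleeve []
1.35
```

View pics/a_scene.png

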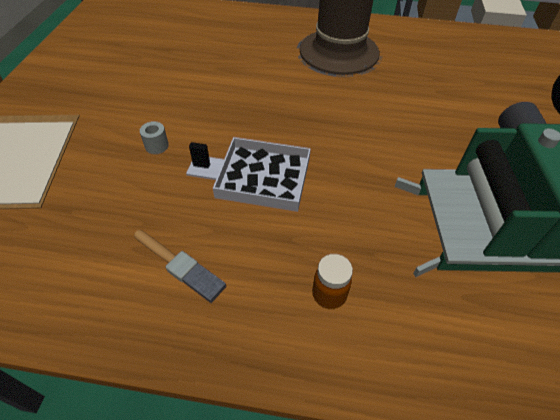

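View pics/a_side.png

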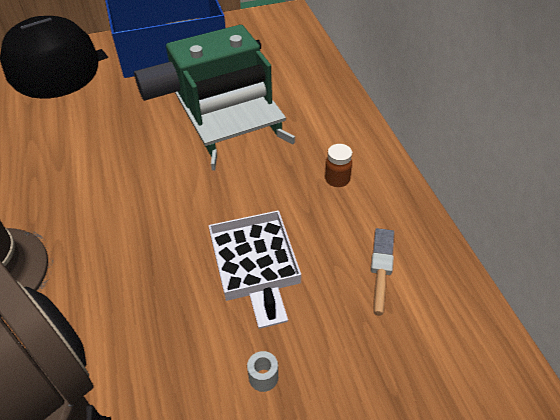

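The scene view shows the tray near (262,172) with its grip at (199,155), and the machine mouth edge from (425,172) to (440,265). The side view shows the grip at (269,303) and the bed's front edge from (210,140) to (285,120). The sleeve, brush and jar are clear of the straight path. I'll zoom in to pick out the corners.

```bash
python3 - <<'E'
import cv2
a=cv2.imread("pics/a_scene.png");b=cv2.imread("pics/a_side.png")
def z(im,x,y,w,h,f,n): cv2.imwrite(n,cv2.resize(im[y:y+h,x:x+w],None,fx=f,fy=f,interpolation=cv2.INTER_CUBIC))
z(a,380,120,160,160,3.75-0.0,"pics/z1.png")
z(b,160,20,160,160,3.75,"pics/z2.png")
z(b,190,200,130,140,4,"pics/z3.png")
z(a,170,125,160,100,5,"pics/z4.png")
E
```

```text
(no output)
```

View pics/z1.png

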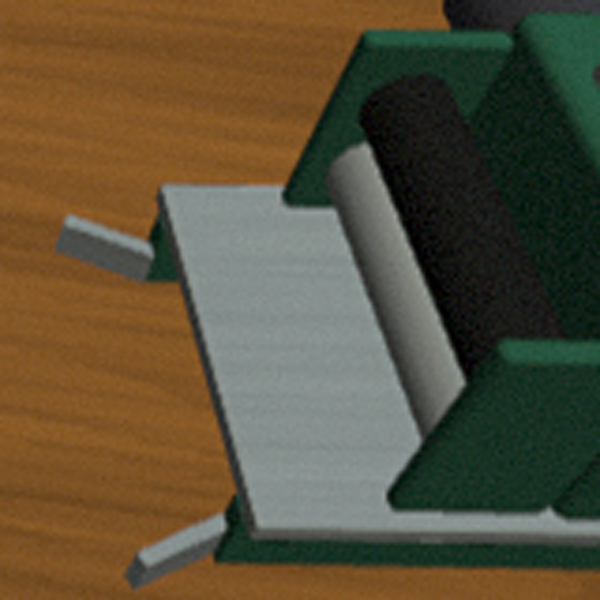

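View pics/z2.png

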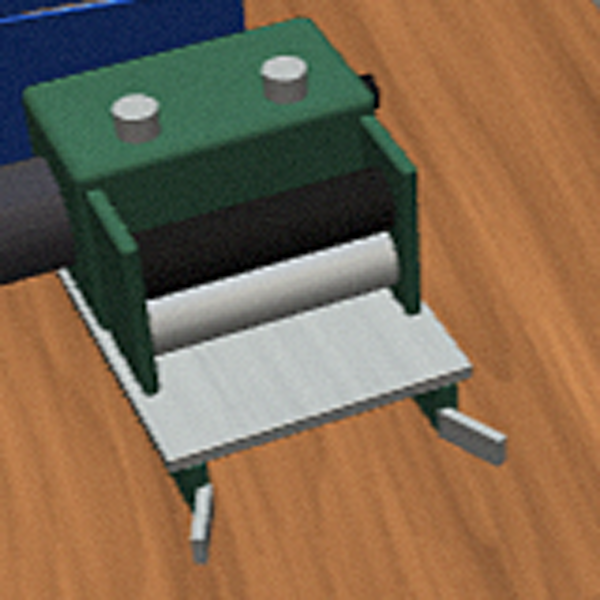

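View pics/z3.png

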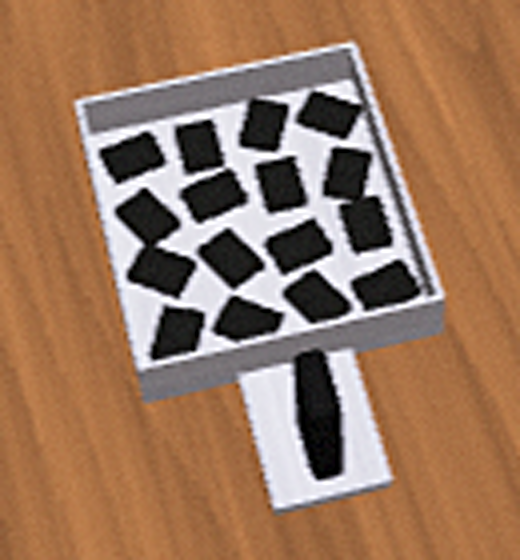

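View pics/z4.png

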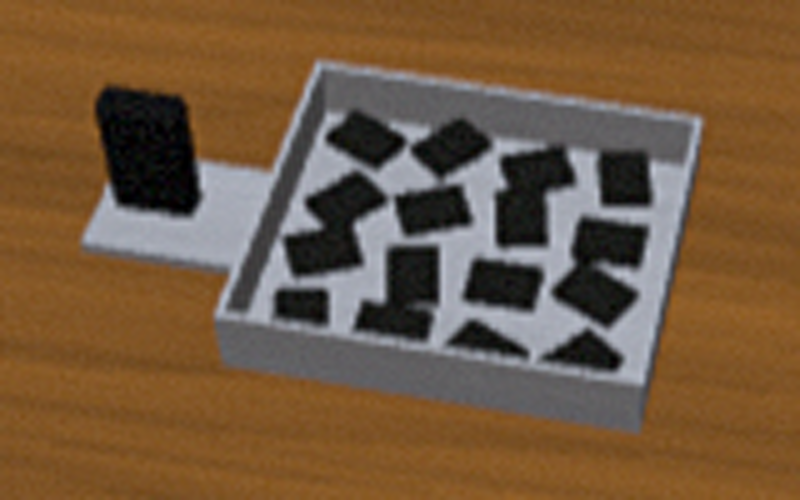

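```bash
cat > fit.py <<'E'
import numpy as np
from scipy.optimize import least_squares
from station import cams
C={n:cams.get_calibration(n) for n in("scene","side")}
def proj(n,P):
    c=C[n];T=np.linalg.inv(c["cam_to_world"]);q=T[:3,:3]@P+T[:3,3]
    return np.array([c["fx"]*q[0]/q[2]+c["cx"],c["fy"]*q[1]/q[2]+c["cy"]])
def W(p,L):
    c,s=np.cos(p[2]),np.sin(p[2]);return np.array([p[0]+c*L[0]-s*L[1],p[1]+s*L[0]+c*L[1],L[2]])
def fit(obs,lines,p0,nm):
    # camera-specific small xy world offset allowed? plain first
    def r(p):
        e=[proj(n,W(p,L))-np.array(u) for n,L,u in obs]
        e=list(np.ravel(e))
        for n,A,B,u in lines:
            a=proj(n,W(p,A));b=proj(n,W(p,B));d=(b-a)/np.linalg.norm(b-a);w=np.array(u)-a
            e.append(d[0]*w[1]-d[1]*w[0])
        return np.array(e)
    s=least_squares(r,p0,loss="soft_l1")
    print(nm,np.round(s.x[:2],4),"yaw",round(np.degrees(s.x[2]),2),"res px",np.round(r(s.x),1).tolist());return s.x
E
cat > f1.py <<'E'
from fit import *
z4=lambda u,v:(170+u/5,125+v/5)
z3=lambda u,v:(190+u/4,200+v/4)
z1=lambda u,v:(380+u/3.75,120+v/3.75)
z2=lambda u,v:(160+u/3.75,20+v/3.75)
R=.085;H=.075
to=[("scene",(R,H,.03),z4(702,117)),("scene",(R,-H,.03),z4(642,383)),("scene",(-R,H,.03),z4(320,62)),("scene",(-R,-H,.03),z4(217,318)),
("side",(R,H,.03),z3(80,102)),("side",(R,-H,.03),z3(354,44)),("side",(-R,H,.03),z3(143,368)),("side",(-R,-H,.03),z3(442,297))]
t=fit(to,[],[.4,-.05,1.5],"tray")
for n in("scene","side"): fit([o for o in to if o[0]==n],[],[.4,-.05,1.5],"tray "+n)
for n in("scene","side"): print(n,"grip top c",proj(n,W(t,(-.135,0,.066))),"grip foot",proj(n,W(t,(-.135,0,.006))))
mo=[("scene",(0,.105,.052),z1(163,186)),("scene",(0,-.105,.052),z1(255,530)),("side",(0,.105,.052),z2(170,462)),("side",(0,-.105,.052),z2(472,368))]
ml=[("side",(0,.105,.052),(.25,.105,.052),z2(62,272)),("scene",(0,-.105,.052),(.25,-.105,.052),z1(590,530)),("scene",(0,.105,.052),(.25,.105,.052),z1(285,186))]
m=fit(mo,ml,[.4,.35,1.5],"mach")
for n in("scene","side"): fit([o for o in mo if o[0]==n],[o for o in ml if o[0]==n],[.4,.35,1.5],"m "+n)
for n in("scene","side"): print(n,"guide ends",[proj(n,W(m,(-.042,s*.0975,.022))).round(1) for s in(1,-1)])
c,s=np.cos(m[2]),np.sin(m[2]);d=t[:2]-m[:2]
print("tray in machine",c*d[0]+s*d[1],-s*d[0]+c*d[1],np.degrees(t[2]-m[2]))
np.save("t.npy",t);np.save("m.npy",m)
E
python3 f1.py
```

```text
tray [ 0.5142 -0.1206] yaw 87.91 res px [-0.3, 0.3, -0.0, 0.7, -1.2, 0.1, -1.1, -0.1, -1.5, -1.0, -0.2, -1.3, -1.4, -0.1, 0.4, -0.3]
tray scene [ 0.5131 -0.1194] yaw 87.9 res px [0.3, 0.1, 0.7, 0.4, -0.6, -0.2, -0.4, -0.4]
tray side [ 0.5152 -0.1223] yaw 88.02 res px [-0.9, -0.5, 0.4, -0.8, -0.6, 0.6, 1.3, 0.2]
scene grip top c [197.26881865 145.20832889] grip foot [201.3876387  166.11024668]
side grip top c [268.9664584  294.40854397] grip foot [269.90683059 311.58514365]
mach [0.5886 0.2083] yaw 98.35 res px [-1.4, -0.7, 0.1, -0.3, -0.5, -0.8, 0.4, -1.4, 0.2, -1.2, 0.1]
m scene [0.5882 0.2094] yaw 98.16 res px [-0.7, -0.7, 0.6, -0.4, -1.4, 0.1]
m side [0.588  0.2047] yaw 97.96 res px [-0.5, 0.1, 0.7, -0.3, 0.1]
scene guide ends [array([397.9, 181.5]), array([416.9, 265.9])]
side guide ends [array([215.7, 162.1]), array([291.1, 137.3])]
tray in machine -0.3146105884101934 0.12137843576966387 -10.430612379621303
```

```bash
cat > f2.py <<'E'
from fit import *
from station import ctrl,inverse_kinematics
t=np.load("t.npy");m=np.load("m.npy")
def back(n,u,v,z):
    c=C[n];T=c["cam_to_world"];d=T[:3,:3]@np.array([(u-c["cx"])/c["fx"],(v-c["cy"])/c["fy"],1]);k=(z-T[2,3])/d[2];return (T[:3,3]+k*d).round(3)
print("sleeve top",back("scene",152.5,129,.05),back("side",262.5,362,.05))
print("jar top",back("scene",335,267,.085),back("side",340,153,.085))
print("brush ends",back("scene",136,233,.01),back("scene",217,293,.01),back("side",384,232,.01),back("side",380,310,.01))
g=W(t,(-.135,0,.036));print("grip",g)
def Rt(yaw,s):
    x=s*np.array([-np.sin(yaw),np.cos(yaw),0]);z=np.array([0,0,-1.]);return np.column_stack([x,np.cross(z,x),z])
print("rot now",ctrl.current_eef_rot().round(2).tolist(),"q",ctrl.current_qpos())
for s in(1,-1):
    for nm,P,y in(("above",W(t,(-.135,0,.16)),t[2]),("grasp",W(t,(-.135,0,.021)),t[2]),("pre",W(m,(-.28,0,.021)),m[2]),("end",W(m,(-.06,0,.021)),m[2])):
        print(s,nm,P.round(3),inverse_kinematics(P,Rt(y,s)))
print("F",ctrl.current_contact_force(),ctrl.current_time_s(), "hp",ctrl.hold_point_z)
E
python3 f2.py
```

```text
sleeve top [ 0.461 -0.37   0.05 ] [ 0.464 -0.369  0.05 ]
jar top [0.754 0.037 0.085] [0.756 0.032 0.085]
brush ends [ 0.698 -0.325  0.01 ] [ 0.791 -0.148  0.01 ] [ 0.79  -0.148  0.01 ] [ 0.706 -0.317  0.01 ]
grip [ 0.50924744 -0.25548123  0.036     ]
rot now [[0.39, -0.92, 0.0], [-0.92, -0.39, -0.0], [0.0, -0.0, -1.0]] q [62.83936598 23.55767169 -0.72842572 91.454       0.32082794 64.98965166
 -4.71134145]
1 above [ 0.509 -0.255  0.16 ] [  13.04387076   22.38069328   11.31790722  104.50390679   -5.32504112
   53.62719626 -155.39234145]
1 grasp [ 0.509 -0.255  0.021] [  11.2163437    33.82798299   14.13192525  110.05021032  -12.86197866
   37.63293877 -148.80570377]
1 pre [ 0.629 -0.069  0.021] [  -3.88973253   37.90990325    8.14810828  100.40352272   -7.4475624
   42.20948157 -163.56876055]
1 end [0.597 0.149 0.021] [ 25.10880578  60.53454083 -71.61270333  99.54674524  61.98715514
  69.36481803 123.98180029]
-1 above [ 0.509 -0.255  0.16 ] [ 38.75205953  24.09157324 -22.15184668 102.70943346  10.79351599
  55.27445307  10.08138786]
-1 grasp [ 0.509 -0.255  0.021] [ 36.09325268  34.6960344  -19.13053606 108.27524845  16.95007815
  39.78208001   4.90812234]
-1 pre [ 0.629 -0.069  0.021] [ 25.22496009  42.55915836 -34.0850327   98.20419469  30.28260919
  48.73545361 -13.98552502]
-1 end [0.597 0.149 0.021] [  5.3239466   41.250189   -34.03267918 100.82980551  30.13140577
  47.31659499 -34.72855927]
F [-0.83671749  0.40718887 -0.35738963] 1.35 hp 0.0187
```

```bash
cat > h.py <<'E'
from fit import *
from station import ctrl,claw,inverse_kinematics
import cv2
def Rt(yaw,s=-1):
    x=s*np.array([-np.sin(yaw),np.cos(yaw),0]);z=np.array([0,0,-1.]);return np.column_stack([x,np.cross(z,x),z])
t=np.load("t.npy");m=np.load("m.npy")
def st(k=""):
    R=ctrl.current_eef_rot();print(k,"t",round(ctrl.current_time_s(),2),"p",ctrl.current_eef_pos().round(4),"F",ctrl.current_contact_force().round(2),"w",round(ctrl.current_gripper_width(),3),"tilt",R[:2,2].round(4))
def snap(k):
    for n in("scene","side"): cv2.imwrite(f"pics/{k}_{n}.png",cams.capture(n)[:,:,::-1])
E
python3 - <<'E'
from h import *
t[:2]+=0
ctrl.move_to(W(t,(-.135,0,.15)),Rt(t[2])); st("above")
ctrl.line_to(W(t,(-.135,0,.018)),vel=0.12); st("down")
snap("g")
E
```

```text
above t 2.9 p [ 0.5086 -0.2576  0.1502] F [-0.56 -0.58  0.23] w 0.998 tilt [-0.0002 -0.0011]
down t 4.15 p [ 0.5098 -0.2557  0.0187] F [0.03 0.62 0.34] w 1.0 tilt [ 0.0011 -0.0005]
```

View pics/g_side.png

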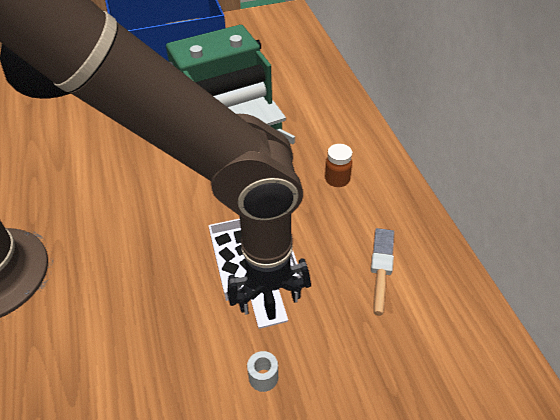

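View pics/g_scene.png

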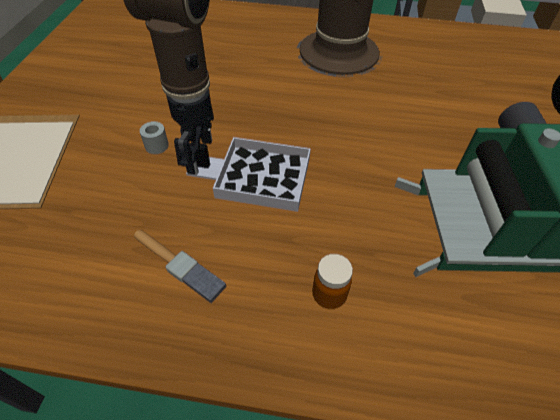

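The fingers straddle the grip, at about (269,295) in the side view, and the tray hasn't moved. Next I grip and slide to the pre-mouth pose.

```bash
python3 - <<'E'
from h import *
claw.gripper_close(squeeze=110); st("closed")
P=W(m,(-.285,0,.018)); a=ctrl.current_eef_pos(); z=a[2]
for f in(.33,.67,1):
    p=a+(P-a)*f; p[2]=.018
    ctrl.line_to(p,vel=.08,rotation=Rt(t[2]+(m[2]-t[2])*f)); st(f)
snap("p")
E
```

```text
closed t 4.89 p [ 0.5092 -0.2555  0.0182] F [-1.8   0.09  4.67] w 0.169 tilt [-0.0001 -0.0002]
0.33 t 5.94 p [ 0.5491 -0.1965  0.0182] F [-0.92 -3.52  4.23] w 0.172 tilt [ 0.0003 -0.0012]
0.67 t 7.02 p [ 0.5901 -0.1344  0.0182] F [-1.48 -3.6   6.34] w 0.174 tilt [ 0.0001 -0.0008]
1 t 8.07 p [ 0.6299 -0.0744  0.0183] F [-2.18 -4.5   5.16] w 0.176 tilt [ 0.     -0.0009]
```

```bash
python3 - <<'E'
import cv2
a=cv2.imread("pics/p_scene.png");b=cv2.imread("pics/p_side.png")
def z(im,x,y,w,h,f,n): cv2.imwrite(n,cv2.resize(im[y:y+h,x:x+w],None,fx=f,fy=f,interpolation=cv2.INTER_CUBIC))
z(a,270,130,200,150,4,"pics/p1.png")
z(b,180,100,160,120,5,"pics/p2.png")
E
```

```text
(no output)
```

View pics/p1.png

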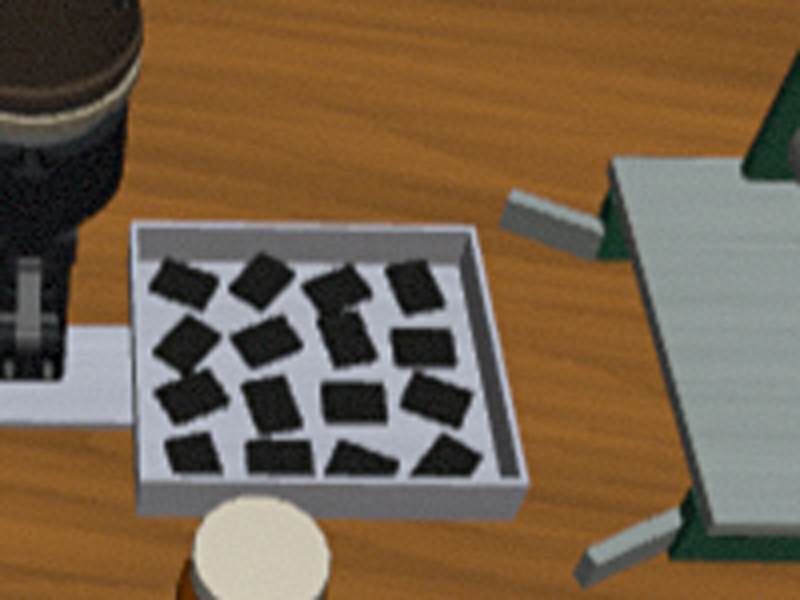

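View pics/p2.png

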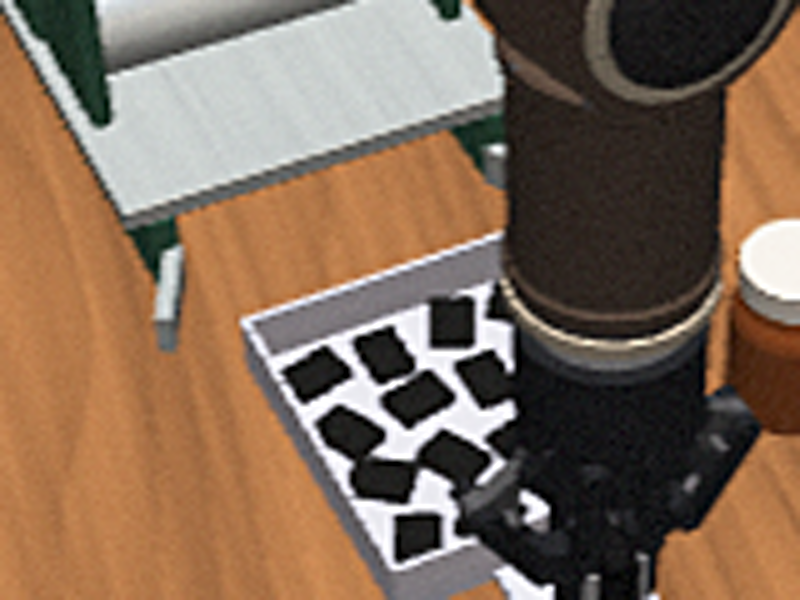

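```bash
python3 - <<'E'
from h import *
p1=lambda u,v:(270+u/4,130+v/4)
p2=lambda u,v:(180+u/5,100+v/5)
R=.085;H=.075
o=[("scene",(R,H,.03),p1(472,227)),("scene",(R,-H,.03),p1(526,486)),("scene",(-R,H,.03),p1(132,224)),("scene",(-R,-H,.03),p1(140,484))]
q=[("side",(R,H,.03),p2(243,322)),("side",(-R,H,.03),p2(392,572))]
l=[("side",(R,H,.03),(R,-H,.03),p2(500,234))]
ms=np.array([.5882,.2094,np.radians(98.16)]);md=np.array([.588,.2047,np.radians(97.96)])
def rel(t,m):
    c,s=np.cos(m[2]),np.sin(m[2]);d=t[:2]-m[:2];print("  rel",(c*d[0]+s*d[1]).round(4),(-s*d[0]+c*d[1]).round(4),np.degrees(t[2]-m[2]).round(2))
a=fit(o,[],[.6,.06,1.7],"sc");rel(a,ms);rel(a,m)
b=fit(q,l,[.6,.06,1.7],"sd");rel(b,md);rel(b,m)
c=fit(o+q,l,[.6,.06,1.7],"both");rel(c,m)
print("cmd rel x",-.285+.135,"tcp in machine:");rel(np.append(ctrl.current_eef_pos()[:2],c[2]),m)
E
```

```text
sc [0.6105 0.059 ] yaw 98.88 res px [0.3, 0.0, 0.8, 0.2, -0.9, -0.2, -0.3, -0.2]
  rel -0.152 -0.0008 0.72
  rel -0.1509 -0.0 0.54
sd [0.6103 0.0561] yaw 98.37 res px [-0.2, -0.4, 0.1, 0.3, -0.0]
  rel -0.1502 -0.0015 0.41
  rel -0.1537 0.0006 0.03
both [0.6105 0.0584] yaw 98.83 res px [0.0, 0.0, 0.4, 0.1, -1.1, -0.2, -0.6, -0.3, -0.5, -0.9, 0.4, -0.4, 0.8]
  rel -0.1515 0.0 0.48
cmd rel x -0.14999999999999997 tcp in machine:
  rel -0.2857 0.0001 0.48
```

```bash
cat >> h.py <<'E'
mm=np.array([.5882,.2075,np.radians(98.2)]);YT=np.radians(97.85)
def MF():
    F=np.mean([ctrl.current_contact_force() for _ in range(4)],0);c,s=np.cos(mm[2]),np.sin(mm[2]);return np.array([c*F[0]+s*F[1],-s*F[0]+c*F[1],F[2]]).round(2)
def MP():
    p=ctrl.current_eef_pos();c,s=np.cos(mm[2]),np.sin(mm[2]);d=p[:2]-mm[:2];return np.array([c*d[0]+s*d[1]+.22,-s*d[0]+c*d[1],p[2]]).round(4)
def go(rear,lat=0,v=.05): ctrl.line_to(W(mm,(rear-.22,lat,.018)),vel=v,rotation=Rt(YT))
E
python3 - <<'E'
from h import *
print(MP(),MF())
for r in(-.05,-.03,-.01,.01,.03,.05,.07,.085):
    go(r); f=MF(); print(r,MP(),f,ctrl.current_wrist_torque().round(2),round(ctrl.current_time_s(),2))
    if abs(f[0])>14 or abs(f[1])>8: print("STOP");break
snap("i")
E
```

```text
[-0.065  -0.0011  0.0183] [-3.13  1.96  5.47]
-0.05 [-0.0499 -0.0002  0.0183] [-2.22  0.68  5.46] [-0.47  0.16 -0.08] 8.6
-0.03 [-0.03   -0.0004  0.0183] [-2.46  0.31  5.85] [-0.5  -0.   -0.04] 9.15
-0.01 [-0.0101 -0.0004  0.0183] [-1.95 -0.22  5.94] [-0.55 -0.03 -0.1 ] 9.7
0.01 [ 0.0099 -0.0004  0.0183] [-3.02 -0.09  6.37] [-0.55  0.03 -0.06] 10.25
0.03 [ 0.0298 -0.0004  0.0182] [-2.62 -0.92  5.77] [-0.57  0.   -0.05] 10.8
0.05 [ 0.0498 -0.0003  0.0183] [-2.59 -0.39  4.96] [-0.57 -0.01 -0.04] 11.35
0.07 [ 0.0698 -0.0003  0.0182] [-2.83 -0.51  6.53] [-0.69 -0.02 -0.06] 11.9
0.085 [ 0.0848 -0.0003  0.0182] [-4.2   0.26  6.37] [-0.56 -0.03 -0.12] 12.35
```

View pics/i_scene.png

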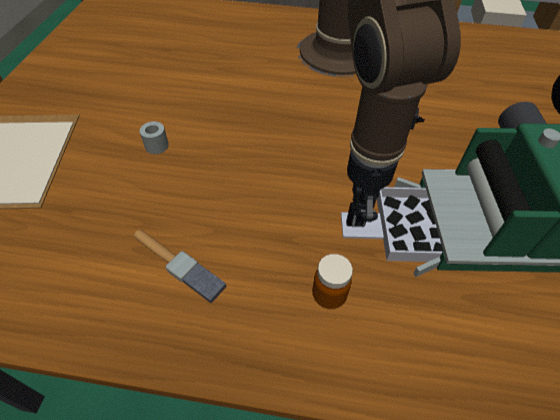

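The tray (pan at 385-437, 190-260) is entering centrally between the guides at (408,183) and (428,267), with no side force. Next I feel for the stop in 1 mm steps.

```bash
python3 - <<'E'
from h import *
r=.085;b=[]
while r<.17:
    r+=.001; go(r,v=.012)
    f=MF(); b.append(f[0]); print(round(r,3),MP()[0],f.tolist(),round(ctrl.current_time_s(),2))
    if f[0]<-7 or abs(f[1])>8: print("STOP",MF());break
    if ctrl.current_time_s()>45: print("time");break
E
```

```text
0.086 0.0848 [-5.76, -0.37, 7.09] 12.7
0.087 0.0851 [-6.38, 0.09, 7.19] 12.95
0.088 0.0858 [-8.55, -0.25, 7.07] 13.2
STOP [-8.55 -0.25  7.07]
```

```bash
python3 - <<'E'
from h import *
ctrl.dwell(.2); print(MP(),MF())
r=.088
for i in range(8):
    r+=.001; go(r,v=.012)
    f=MF(); print(round(r,3),MP()[0],f.tolist(),round(ctrl.current_time_s(),2))
    if f[0]<-13 or abs(f[1])>8: print("STOP");break
E
```

```text
[ 0.0858 -0.0003  0.0182] [-8.38  1.03  6.9 ]
0.089 0.0867 [-7.06, 0.44, 6.63] 13.65
0.09 0.0877 [-6.72, 0.24, 7.72] 13.9
0.091 0.0887 [-7.89, 0.07, 6.39] 14.15
0.092 0.0897 [-7.95, 0.48, 8.06] 14.4
0.093 0.0907 [-6.91, -0.18, 5.74] 14.65
0.094 0.0918 [-6.79, -0.04, 6.78] 14.9
0.095 0.0928 [-8.4, -0.43, 5.71] 15.15
0.096 0.0937 [-7.38, 0.49, 6.44] 15.4
```

Drag while creeping is about 7.4 N, and the arm lags its target by a steady 2.2 mm. That lag is a cleaner contact signal than the force, so I'll track both.

```bash
python3 - <<'E'
from h import *
r=.096
while r<.175:
    r+=.001; go(r,v=.012)
    f=MF(); x=MP()[0]; print(round(r,3),x,"lag",round((r-x)*1e3,1),f.tolist(),round(ctrl.current_time_s(),2))
    if r-x>.0034 or f[0]<-14 or abs(f[1])>8 or f[2]<0: print("STOP");break
    if ctrl.current_time_s()>42: print("time");break
E
```

```text
0.097 0.0947 lag 2.3 [-7.58, -0.57, 6.84] 15.65
0.098 0.0957 lag 2.3 [-7.98, -0.52, 6.93] 15.9
0.099 0.0967 lag 2.3 [-7.18, -0.35, 6.14] 16.15
0.1 0.0977 lag 2.3 [-7.6, 0.47, 6.81] 16.4
0.101 0.0987 lag 2.3 [-7.73, 0.31, 7.14] 16.65
0.102 0.0997 lag 2.3 [-7.17, 1.2, 6.53] 16.9
0.103 0.1007 lag 2.3 [-8.28, -0.03, 6.96] 17.15
0.104 0.1017 lag 2.3 [-7.79, -0.16, 8.02] 17.4
0.105 0.1027 lag 2.3 [-7.83, 0.42, 6.65] 17.65
0.106 0.1037 lag 2.3 [-7.04, 0.06, 6.82] 17.9
0.107 0.1047 lag 2.3 [-7.13, -0.62, 6.25] 18.15
0.108 0.1057 lag 2.3 [-8.62, 0.1, 7.36] 18.4
0.109 0.1067 lag 2.3 [-7.47, 0.49, 6.89] 18.65
0.11 0.1077 lag 2.3 [-8.27, 0.0, 6.61] 18.9
0.111 0.1087 lag 2.3 [-8.7, -0.52, 7.08] 19.15
0.112 0.1097 lag 2.3 [-7.34, -0.44, 6.71] 19.4
0.113 0.1107 lag 2.3 [-7.15, 0.91, 7.61] 19.65
0.114 0.1117 lag 2.3 [-7.7, 0.74, 6.99] 19.9
0.115 0.1127 lag 2.3 [-7.54, 0.01, 6.49] 20.15
0.116 0.1137 lag 2.3 [-7.91, 0.03, 6.37] 20.4
0.117 0.1147 lag 2.3 [-7.93, 0.23, 6.95] 20.65
0.118 0.1157 lag 2.3 [-7.88, 1.55, 6.8] 20.9
0.119 0.1167 lag 2.3 [-8.15, -0.77, 6.91] 21.15
0.12 0.1177 lag 2.3 [-7.64, 0.1
[... 346 characters left out ...]
28 0.1257 lag 2.3 [-7.99, 0.17, 6.42] 23.4
0.129 0.1266 lag 2.4 [-7.77, -0.72, 6.85] 23.65
0.13 0.1277 lag 2.3 [-8.34, 0.68, 7.36] 23.9
0.131 0.1286 lag 2.4 [-7.4, -0.38, 6.95] 24.15
0.132 0.1295 lag 2.5 [-8.14, -0.82, 7.13] 24.4
0.133 0.1304 lag 2.6 [-8.37, -0.06, 7.79] 24.65
0.134 0.1314 lag 2.6 [-9.16, -0.5, 7.57] 24.9
0.135 0.1323 lag 2.7 [-9.5, -0.7, 6.91] 25.15
0.136 0.1332 lag 2.8 [-9.02, -0.32, 7.43] 25.4
0.137 0.1341 lag 2.9 [-8.75, -0.0, 6.75] 25.65
0.138 0.1351 lag 2.9 [-8.66, 0.63, 7.63] 25.9
0.139 0.136 lag 3.0 [-8.77, 0.2, 7.84] 26.15
0.14 0.1369 lag 3.1 [-9.18, -0.99, 7.15] 26.4
0.141 0.1379 lag 3.1 [-9.64, -0.12, 8.1] 26.65
0.142 0.1385 lag 3.5 [-10.97, -0.31, 8.14] 26.9
STOP
```

The buffer was felt from 128.5 to about 138 mm, a soft rise of roughly 1.5 N over 10 mm. At 138 mm the lag jumped, which is the pad. I'll go slightly further, ease off the arm preload, then check.

```bash
python3 - <<'E'
from h import *
r=.142
for i in range(3):
    r+=.001; go(r,v=.012)
    f=MF(); x=MP()[0]; print(round(r,3),x,"lag",round((r-x)*1e3,1),f.tolist(),round(ctrl.current_time_s(),2))
    if f[0]<-13.5 or r-x>.0045: break
x0=MP()[0]
for k in(.003,.002,.001):
    if r-x0>k: go(x0+k,v=.012); print("ease",x0+k,MP(),MF(),round(ctrl.current_time_s(),2))
E
```

```text
0.143 0.1388 lag 4.2 [-11.02, 0.52, 8.32] 27.15
0.144 0.1392 lag 4.8 [-12.99, -0.9, 9.26] 27.4
ease 0.1422 [ 0.1393 -0.0004  0.0182] [-9.61 -0.94  8.77] 27.7
ease 0.1412 [ 0.1393 -0.0004  0.0182] [-6.85 -0.81  7.4 ] 27.95
ease 0.1402 [ 0.1393 -0.0005  0.0182] [-4.6  -0.89  5.4 ] 28.2
```

The tray stays at 139.3 mm as the arm load is eased. Now I release and back straight up.

```bash
python3 - <<'E'
from h import *
claw.ungrasp(); ctrl.dwell(.3); print(MP(),MF()); st()
p=ctrl.current_eef_pos(); ctrl.line_to([p[0],p[1],.13],vel=.08); st()
# back away along -x of machine
c,s=np.cos(mm[2]),np.sin(mm[2]); p=ctrl.current_eef_pos()
ctrl.line_to(p+np.array([-.16*c,-.16*s,.08]),vel=.15); st()
snap("e"); cv2.imwrite("pics/e_wrist.png",cams.capture("wrist")[:,:,::-1])
E
```

```text
[0.1402 0.     0.018 ] [-0.67  0.27  0.38]
 t 29.18 p [0.5996 0.1285 0.018 ] F [-0.18 -0.7   0.38] w 1.0 tilt [-0. -0.]
 t 30.73 p [0.5992 0.1284 0.1294] F [-0.36  0.44  0.37] w 1.0 tilt [-0.001  -0.0002]
 t 32.08 p [ 0.6217 -0.0287  0.209 ] F [-0.13  1.79 -0.46] w 1.0 tilt [-0.0008  0.0006]
```

View pics/e_scene.png

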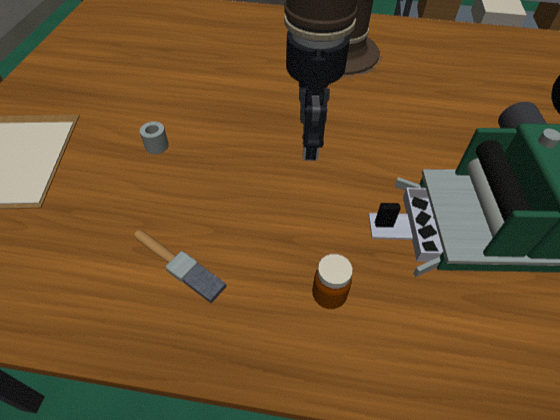

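View pics/e_side.png

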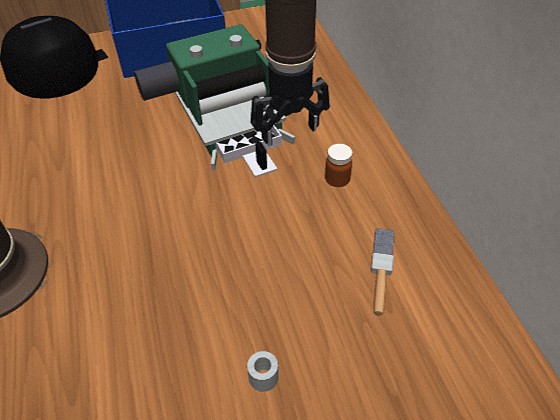

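View pics/e_wrist.png

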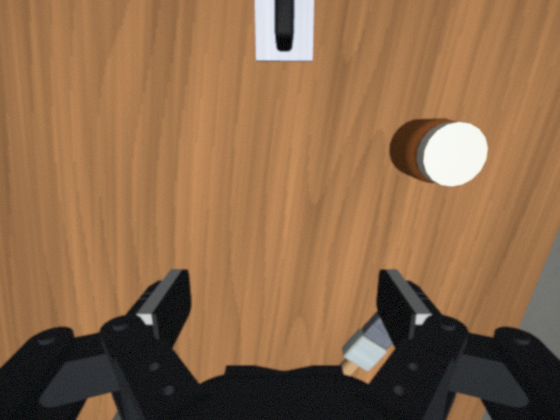

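The tray is under the bed and free of the gripper, with its grip at (387,215) in the scene view and (262,152) in the side view. The jar, brush and sleeve are unmoved. One check on whether it sprang back at release:

```bash
python3 - <<'E'
from h import *
a=cv2.imread("pics/e_scene.png");cv2.imwrite("pics/e1.png",cv2.resize(a[160:280,360:460],None,fx=5,fy=5,interpolation=cv2.INTER_CUBIC))
for rear in(.139,.129):
  # corners of pan front, predicted, in crop pixels; scene-only machine fit
  ms=np.array([.5882,.2094,np.radians(98.16)])
  print(rear,[((proj("scene",W(ms,(rear-.17,s*.075,.03)))-[360,160])*5).round(0).tolist() for s in(1,-1)],"tongue/grip top",((proj("scene",W(ms,(rear-.22-.018,0,.066)))-[360,160])*5).round(0))
E
```

```text
0.139 [[235.0, 136.0], [312.0, 461.0]] tongue/grip top [108. 224.]
0.129 [[210.0, 136.0], [283.0, 460.0]] tongue/grip top [ 80. 224.]
```

View pics/e1.png

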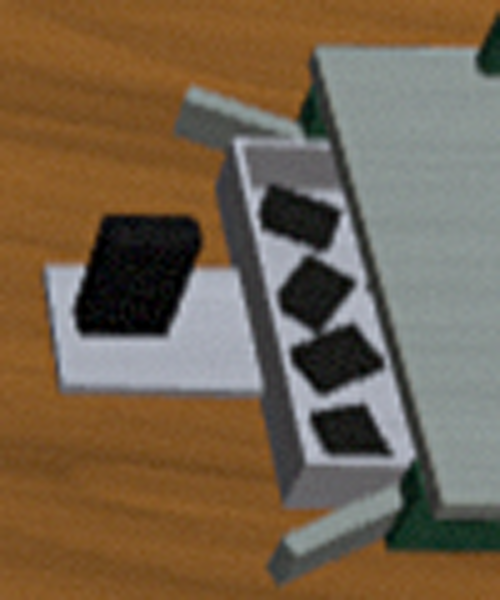

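```bash
python3 -c "
from station import order,ctrl
order.job_done();print(ctrl.current_time_s())"
```

```text
the job is handed in; nothing more can be done
the job is handed in; nothing more can be done
```

The tray is home under the bed with the buffer pressed in. I let go of it, moved the arm clear, and handed the job in at about 32 s of the 61 s allowed.

- **Slide:** I took the tray by its pull grip and kept the gripper at constant height. The vertical force showed a light downward push on the bench the whole way, so the tray was not lifted against the bed. Side force stayed around 1 N or less between the guides.
- **Stop:** I felt for it in 1 mm steps:
  - The soft buffer began at about 128.5 mm inside the mouth edge.
  - The firm pad began at about 138 mm.
  - I stopped at 139.3 mm, inside the 110–160 mm range, with a peak push of about 13 N. About 7.6 N of that was bench drag, leaving roughly 5 N on the stop, against the 20 N limit.
- **Release:** The tray did not move while I eased off the arm, and I then opened the fingers and backed away.
- **Last checks:** The final pictures show the tray straight in the lane, and the jar, brush and sleeve where they were.
- **Limits of the checks:**
  - The camera puts the rear edge at about 138 mm against 139.3 mm felt, within the calibration error. It would show a springback of several mm, but not one of 1 mm.
  - That the buffer is still fully pressed after release rests on the friction (about 7.6 N) being larger than the stop's push (about 5 N). I did not measure it again.
  - My first contact threshold tripped early, at 88 mm. That was bench drag, so I reset the baseline and went on.

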